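# Re-park the print heads of a multi-tool 3D printer

## Task

The four print heads of the multi-tool printer have been parked in each other's docks. Rearrange them so that each head stands upright, flat on the floor of the dock whose rim has the colour of its lid, and let go of them all; the empty black dock is the free spot to use on the way and ends up empty again. Keep the heads upright and set them down gently, do not drop them.

Things in the scene. Friction and masses are not known exactly. Their poses are not given: they have to be found in the camera images.
- head_red: red print head, loose, upright, 44 x 44 mm in plan, about 0.28 kg. From below: red boot 44 mm square (0-15 mm up), finned heat sink (15-40), black motor 42 mm square (40-80, grip here on any two opposite sides), red lid 42 mm square (80-85), brass stub 12 mm wide on top (85-93). Origin: centre of the underside; z up, x and y along the sides. Starts in a wrong dock, at any angle.
- head_yellow: yellow print head, loose, upright, 44 x 44 mm in plan, about 0.28 kg. From below: yellow boot 44 mm square (0-15 mm up), finned heat sink (15-40), black motor 42 mm square (40-80, grip here on any two opposite sides), yellow lid 42 mm square (80-85), brass stub 12 mm wide on top (85-93). Origin: centre of the underside; z up, x and y along the sides. Starts in a wrong dock, at any angle.
- head_green: green print head, loose, upright, 44 x 44 mm in plan, about 0.28 kg. From below: green boot 44 mm square (0-15 mm up), finned heat sink (15-40), black motor 42 mm square (40-80, grip here on any two opposite sides), green lid 42 mm square (80-85), brass stub 12 mm wide on top (85-93). Origin: centre of the underside; z up, x and y along the sides. Starts in a wrong dock, at any angle.
- head_blue: blue print head, loose, upright, 44 x 44 mm in plan, about 0.28 kg. From below: blue boot 44 mm square (0-15 mm up), finned heat sink (15-40), black motor 42 mm square (40-80, grip here on any two opposite sides), blue lid 42 mm square (80-85), brass stub 12 mm wide on top (85-93). Origin: centre of the underside; z up, x and y along the sides. Starts in a wrong dock, at any angle.
- dock_red: red dock, fixed: a square metal tray 84 x 84 mm with a red rim 6 mm thick; inside 72 x 72 mm. Its floor is 4 mm, the rim's top 16 mm above its origin. Origin: centre of the underside, on the bench; z up, x and y along the sides. It belongs to the red head; another head stands in it at the start.
- dock_yellow: yellow dock, fixed: a square metal tray 84 x 84 mm with a yellow rim 6 mm thick; inside 72 x 72 mm. Its floor is 4 mm, the rim's top 16 mm above its origin. Origin: centre of the underside, on the bench; z up, x and y along the sides. It belongs to the yellow head; another head stands in it at the start.
- dock_green: green dock, fixed: a square metal tray 84 x 84 mm with a green rim 6 mm thick; inside 72 x 72 mm. Its floor is 4 mm, the rim's top 16 mm above its origin. Origin: centre of the underside, on the bench; z up, x and y along the sides. It belongs to the green head; another head stands in it at the start.
- dock_blue: blue dock, fixed: a square metal tray 84 x 84 mm with a blue rim 6 mm thick; inside 72 x 72 mm. Its floor is 4 mm, the rim's top 16 mm above its origin. Origin: centre of the underside, on the bench; z up, x and y along the sides. It belongs to the blue head; another head stands in it at the start.
- dock_black: black dock, fixed: a square metal tray 84 x 84 mm with a black rim 6 mm thick; inside 72 x 72 mm. Its floor is 4 mm, the rim's top 16 mm above its origin. Origin: centre of the underside, on the bench; z up, x and y along the sides. It belongs to no head and is empty at the start: the free spot.
Not all that is in view belongs to the job. Leave any purple look-alike of the head_blue alone.

How it is judged:
By the outcome, as a careful person would: the job done as asked, in the order asked, and still so for the second after the job is handed in, with the robot touching nothing.
It also fails if it takes over 144 s, if anything falls off the work surface, if the arm or the gripper's body presses on something with over 40 N, if the wrist force passes 120 N, or if a joint passes its speed limit or range.

## Robot

A 6-joint arm with a two-finger parallel gripper is mounted at the origin on the work surface. World frame = base frame: x ahead of the robot, y to its left, z up, the work surface at z = 0. Lengths are in mm, angles in rad, forces in N, time in s.
With the tool pointing down it reaches from about 275 to 725 mm from the base axis. Payload 15.9 kg.
Tool frame: the origin (TCP) lies on the centre line of the jaws, within the pads' length; the fingertips stand 14 mm ahead of it and the grasp point (between the pads) lies 5 mm behind it (manip.nose_length is the distance from the TCP to the fingertips, in mm); z points along the fingers, y is the line along which they close (so a half turn about z gives the same grasp; the last joint's range is limited). The gripper opens to 85 mm and grips with 20 to 120 N. Pads are 22 mm wide; open, the fingers measure 114 mm over their backs; the gripper's body (76 mm by 85 mm) begins 54 mm behind the grasp point. The pads swing forward as they close: fully open they stand 13 mm farther back than shut.
Start: joints at [1.284, 0.213, -0.034, 1.323, 0, 1.571], TCP at [141.436, 479.564, 245.306] pointing down, gripper open.
Joint ranges: [-2.98, 2.98], [-0.74, 1.72], [-1.14, 1.35], [-2.1, 2.04], [-1.57, 1.44], [-3.14, 3.14]. Speed limits (rad/s): [1.89, 1.89, 2.39, 2.57, 3.14, 3.14].

## Interface

Orientations are given as a rotation vector (axis times angle).
In Python, from cell import manip gives the robot as it stands. The module is installed in compiled form; this text tells all that it offers.
- The arm moves only by the tool play_rows, never from a script. Its arguments are lists of equal length, an entry for each row: "translation": the shift along the tool's x, y, z scaled (see below), a list of three; "dr": the turn, a rotation vector about the tool's x, y, z scaled (see below), a list of three; "grip": the gripper command: -1 is fully open, 1 is shut, values between are in proportion. In form: {"translation": [[tx, ty, tz], ...], "dr": [[rx, ry, rz], ...], "grip": [grip, ...]}. A call has 1 to 8 rows; each row shifts and turns the commanded pose from where the row before left it, along the tool's axes as they then stand; what a row does not reach is not made up. The controller multiplies each number of a shift by 250 mm and each number of a turn by 90 degrees. A row lasts 1/8 s, in which the tool goes at most 62.5 mm and 10.7 degrees, less where a joint would pass 70% of its speed; a pose out of reach is approached as far as the arm can. A call with a number of a shift or a turn outside -1 to 1 is refused whole. A call with a gripper value outside its range is refused whole. The fingers move at their own pace and stop on an object; the grip force is fixed at half the most. Time passes only in rows, so rows that do not move let the fingers close. It gives the time, the measured TCP pose, the force, the opening and the grip force at its end, in the units of the state.
- manip.observe(): the state, without advancing time (a new reading comes with each control period).
- manip.grab_frame(name): name is "side" or "top" or "wrist"; returns the picture (480x640x3 uint8, red, green, blue); there is no depth.
- manip.camera_info(name): a dict with "mtx" (3x3 intrinsics, pixels), "R" (3x3) and "t" (3): a world point X has camera coordinates R X + t. Camera axes: x right, y down, z forward; pixel columns grow to the right and rows downward; lengths in mm; the calibration is good to about 2 mm. A picture is of the moment at which its call begins: read the wrist's pose just before it. camera_info takes no time and is no camera call; for the wrist camera it gives the pose at the moment of the call.
- manip.close_job(): hands the job in; it is judged then, once.
Trained networks look in the newest picture that a camera, given by its name, has taken for a name from the list of things; names that differ only in an ending like _2 or _b are one class to them, and where a whole thing is asked for, a point or a joint stands for the part that bears it (a point fixed in the world has none). Each returns a list of dicts, best first, with "score" (0 to 1); they miss things now and then, are a little off and sometimes report something else, mostly with a low value. They report only what shows in the picture. A call takes as long as a camera call. They do not tell look-alikes from the thing itself.
- manip.recognise(camera, thing): "xyz" ([x, y, z] in mm, in the coordinates of the camera as it stood for that picture, good to about 4 mm: the middle of the surface that is visible of it).
- manip.cut_out(camera, thing): "region" (480x640 bool, what is visible of it).
The state is a dict: "time_s": time; "qpos": joint angles; "qd": joint speeds; "tau": joint torques, N m; "position": TCP position; "eef_rot": TCP orientation; "contact_force": force on the tool from outside, world axes, zero at the start; "moment": the same for the moment, N m; "gripper_width": finger opening in mm; "gripper_force": force on a finger pad.
Only numpy, scipy, OpenCV 4.12 (cv2) and the standard library are available. Lean on these libraries where they do the work, as an engineer would, in place of code of your own. Each camera call takes 0.05 s, during which the arm holds its last target. There are 200 camera calls.

## Working session

There is one attempt and no reset: what is moved stays moved. The work goes in short steps, Python scripts to look and compute and a tool call to move; the robot and the scene stay as the last step left them, time stands still between calls to the robot, and variables do not carry over. Pictures are saved under pics/ and viewed, at most 14 in all, crops included, and the job is handed in when it is done.

Besides the shell and the picture viewer there is one more tool, called after "Emit:" as name(argument=value, ...), one argument or row to a line, values as JSON. play_rows: Moves the arm, as the interface text tells. Shifts and turns lie within -1 to 1; 1 stands for 250 mm of shift or 90 degrees of turn. Its arguments: {"type":"object","properties":{"translation":{"type":"array","items":{"type":"array","items":{"type":"number","minimum":-1,"maximum":1}}},"dr":{"type":"array","items":{"type":"array","items":{"type":"number","minimum":-1,"maximum":1}}},"grip":{"type":"array","items":{"type":"number"}}},"required":["translation","dr","grip"]}

```bash
mkdir -p pics; ls
python3 - <<'E'
from cell import manip
import cv2,json
s=manip.observe(); print(s)
for c in ["top","side"]:
    im=manip.grab_frame(c); cv2.imwrite(f"pics/{c}0.png",im[:,:,::-1])
    i=manip.camera_info(c); print(c,i)
    R,t=i["R"],i["t"]
    if c=="top":
      for n in ["head_red","head_yellow","head_green","head_blue","dock_red","dock_yellow","dock_green","dock_blue","dock_black"]:
        for d in manip.recognise(c,n)[:3]:
            p=R.T@(d["xyz"]-t); uv=i["mtx"]@d["xyz"]; print(n,round(d["score"],2),p.round(),(uv[:2]/uv[2]).round())
E
```

```text
pics
{'time_s': 0.0, 'qpos': array([ 1.28402112e+00,  2.13351541e-01, -3.50461629e-02,  1.32352306e+00,
       -4.77177311e-05,  1.57082273e+00]), 'qd': array([ 0.00216523, -0.00066292,  0.00068046, -0.00014756, -0.00041675,
       -0.00010399]), 'tau': array([ 6.13161701e-04, -6.86146045e+01,  4.87127209e+01,  1.67370716e-02,
        1.54657832e-04,  2.91126901e-05]), 'position': array([141.35078324, 479.25999427, 244.82360466]), 'eef_rot': array([-4.48948162e-01, -3.10923369e+00,  1.75878838e-03]), 'contact_force': array([0.13034997, 0.16019333, 0.39624461]), 'moment': array([0.00955309, 0.01972928, 0.07282419]), 'gripper_force': 0.0, 'gripper_width': 85.56644541692245}
top {'mtx': array([[557.41283327,   0.        , 320.01744815],
       [  0.        , 557.41283327, 231.82334502],
       [  0.        ,   0.        ,   1.        ]]), 'R': array([[ 0.00659254, -0.99997492,  0.00258759],
       [-0.9918945 , -0.00686759, -0.12687844],
       [ 0.12689303, -0.00173016, -0.9919149 ]]), 't': array([-15.31856462, 499.70039223, 868.11332172])}
head_red 0.85 [610. 144.  88.] [219. 155.]
he
[... 172 characters left out ...]
329.]
head_blue 0.58 [501. 125.  90.] [229. 226.]
dock_red 0.93 [ 587. -128.    5.] [389. 183.]
dock_yellow 0.82 [596. 135.   2.] [233. 177.]
dock_green 0.96 [455.  18.   1.] [302. 261.]
dock_blue 0.67 [438. 264.   5.] [152. 270.]
dock_blue 0.23 [459.  17.  85.] [300. 254.]
dock_black 0.62 [ 454. -248.    5.] [463. 262.]
side {'mtx': array([[526.13555946,   0.        , 325.45880751],
       [  0.        , 526.13555946, 242.45715545],
       [  0.        ,   0.        ,   1.        ]]), 'R': array([[ 0.91137089, -0.41112787, -0.01941594],
       [-0.27865059, -0.5816081 , -0.7642551 ],
       [ 0.3029141 ,  0.70193012, -0.64462172]]), 't': array([-447.44470382,  195.31600771,  781.74264499])}
```

View pics/top0.png

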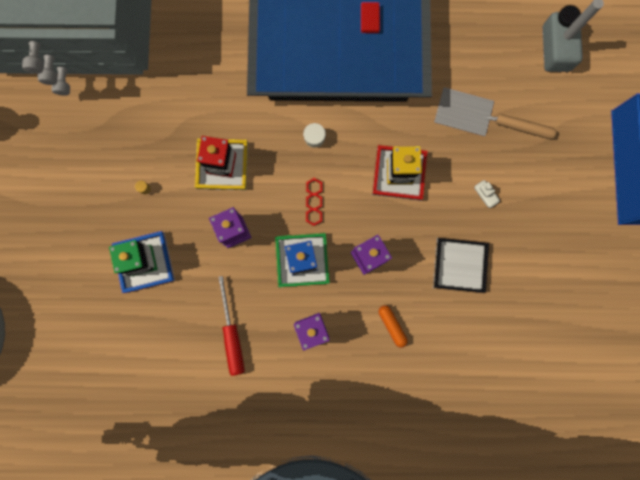

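View pics/side0.png

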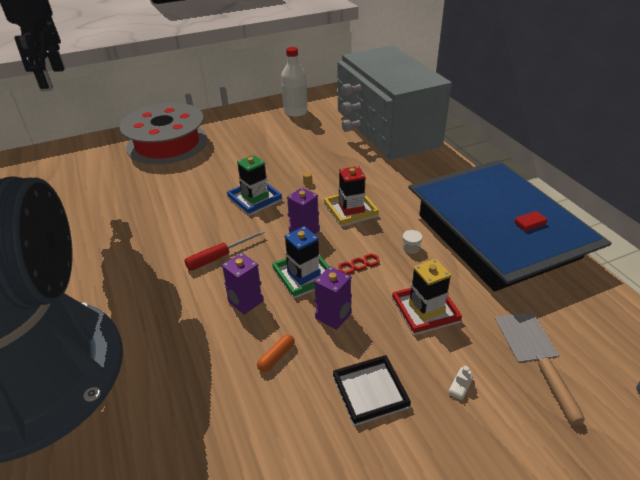

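Top view: red head sits in the yellow dock (214,152), yellow head in the red dock (406,160), blue head in the green dock (301,257), green head in the blue dock (127,256). The black dock (462,265) is empty. The side view agrees. Possible mix-ups for head_blue are the purple heads at (230,227), (372,254) and (312,332). Blue is the one in the green dock. The red block at (371,17), the blue tray and the red chain (315,200) are clutter.

```bash
cat > h.py <<'E'
from cell import manip
import cv2, numpy as np
from scipy.spatial.transform import Rotation as Ro
def ray(i,uv,z):
    uv=np.asarray(uv,float).reshape(-1,2)
    d=np.c_[uv,np.ones(len(uv))]@np.linalg.inv(i["mtx"]).T@i["R"]; c=-i["R"].T@i["t"]
    return c[:2]+d[:,:2]*((z-c[2])/d[:,2])[:,None]
HUE=dict(red=[(0,8),(172,180)],yellow=[(22,33)],green=[(45,85)],blue=[(100,122)])
def mask(im,c):
    h=cv2.cvtColor(im,cv2.COLOR_RGB2HSV); m=np.zeros(im.shape[:2],np.uint8)
    if c=="black": return ((h[...,2]<55)).astype(np.uint8)
    for a,b in HUE[c]: m|=cv2.inRange(h,(a,150,60),(b,255,255))
    return m
def rect(i,m,uv,r,z,minpix=8):
    "min-area rectangle in world mm at height z of the mask's pixels within r px of uv"
    k=np.zeros_like(m); cv2.circle(k,(int(uv[0]),int(uv[1])),r,1,-1); m=(m>0).astype(np.uint8)*k
    n,l,st,_=cv2.connectedComponentsWithStats(m,connectivity=8)
    for j in range(1,n):
        if st[j,4]<minpix: m[l==j]=0
    v,u=np.nonzero(m); p=ray(i,np.c_[u,v],z).astype(np.float32)
    (c,s,a)=cv2.minAreaRect(p); return np.array(c),np.array(s),a
E
python3 - <<'E'
from h import *
i=manip.camera_info("top"); im=cv2.imread("pics/top0.png")[:,:,::-1]
for c,uv in dict(red=(214,153),yellow=(406,160),green=(127,257),blue=(301,257)).items():
    print("head",c,*rect(i,mask(im,c),uv,22,89))
for c,uv in dict(red=(400,172),yellow=(221,163),green=(303,260),blue=(143,262),black=(462,265)).items():
    print("dock",c,*rect(i,mask(im,c),uv,42,16))
print(Ro.from_rotvec(manip.observe()["eef_rot"]).as_matrix().round(3))
cr=cv2.resize(im[210:310,255:405],None,fx=5,fy=5,interpolation=cv2.INTER_CUBIC); cv2.imwrite("pics/crop1.png",cr[:,:,::-1])
E
```

```text
head red [617.08331299 154.54458618] [43.16332626 43.728508  ] 80.76458740234375
head yellow [ 604.76751709 -143.18359375] [44.12032318 43.30792236] 0.4125743508338928
head green [453.38867188 279.24108887] [42.46818161 39.94828415] 15.085884094238281
head blue [454.05441284  17.14514732] [40.53697205 39.47078705] 12.953051567077637
dock red [ 603.59020996 -144.39068604] [85.54425049 85.01940918] 83.47791290283203
dock yellow [615.8494873  153.75361633] [83.74762726 85.65324402] 0.408656507730484
dock green [456.54577637  17.43609619] [80.19319916 79.4707489 ] 4.913086414337158
dock blue [450.75680542 276.91195679] [80.84128571 81.77200317] 14.50485610961914
dock black [ 449.13110352 -243.63111877] [83.18662262 80.11196136] 84.53921508789062
[[-0.959  0.283 -0.   ]
 [ 0.283  0.959 -0.   ]
 [ 0.    -0.    -1.   ]]
```

View pics/crop1.png

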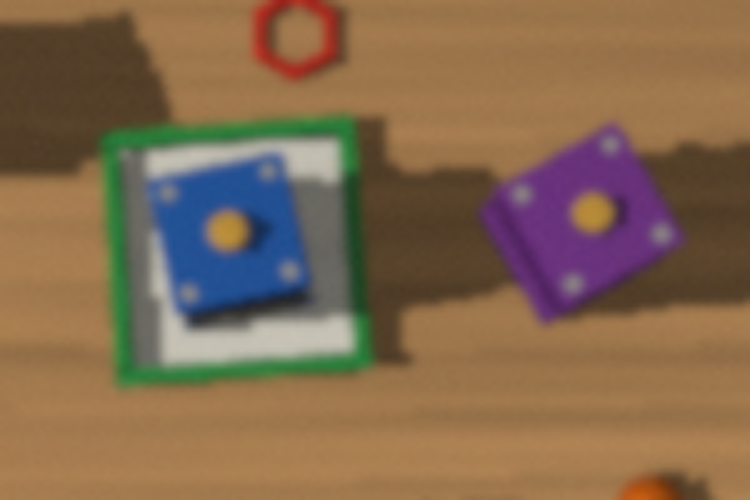

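The crop confirms the blue lid in the green dock, with the purple look-alike to its right. Plan: red→black, yellow→yellow dock, red→red dock, then the same for blue and green.

```bash
cat >> h.py <<'E'
def plan(x,y,z,psi):
    "psi: world angle (deg) of tool y; prints turn units, then shift units in the turned frame"
    s=manip.observe(); R=Ro.from_rotvec(s["eef_rot"]).as_matrix(); a=np.radians(psi)
    T=np.array([[-np.sin(a),np.cos(a),0],[np.cos(a),np.sin(a),0],[0,0,-1]]).T
    T=np.c_[[-np.sin(a),np.cos(a),0],[np.cos(a),np.sin(a),0],[0,0,-1]]
    print("turn",(np.degrees(Ro.from_matrix(R.T@T).as_rotvec())/90).round(4),"shift",(T.T@(np.array([x,y,z])-s["position"])/250).round(4),"pos",s["position"].round(1),"q",s["qpos"].round(2),"F",s["contact_force"].round(1),"w",round(s["gripper_width"],1),"t",s["time_s"])
E
sed -i '/T=np.array/d' h.py
python3 -c "
from h import *
plan(617,154.5,200,80.8)"
```

```text
turn [-0.     -0.     -0.0804] shift [-2.0857 -0.9793  0.1812] pos [141.4 479.5 245.3] q [ 1.28  0.21 -0.03  1.32  0.    1.57] F [-0.9 -0.  -0.1] w 85.3 t 0.55
```

Emit:
play_rows(
  translation=[
    [0, 0, 0],
    [-0.15, -0.07, 0.013],
    [-0.15, -0.07, 0.013],
    [-0.15, -0.07, 0.013],
    [-0.15, -0.07, 0.013],
    [-0.15, -0.07, 0.013],
    [-0.15, -0.07, 0.013],
    [-0.15, -0.07, 0.013],
  ],
  dr=[
    [0, 0, -0.0804],
    [0, 0, 0],
    [0, 0, 0],
    [0, 0, 0],
    [0, 0, 0],
    [0, 0, 0],
    [0, 0, 0],
    [0, 0, 0],
  ],
  grip=[-1, -1, -1, -1, -1, -1, -1, -1],
)

```text
time_s: 1.55
position: [382.0, 315.8, 222.6]
eef_rot: [0.252, 3.131, 0.0]
contact_force: [0.8, 0.3, -0.2]
gripper_width: 85.4
gripper_force: 0.0
```

Emit:
play_rows(
  translation=[
    [-0.15, -0.07, 0.013],
    [-0.15, -0.07, 0.013],
    [-0.15, -0.07, 0.013],
    [-0.15, -0.07, 0.013],
    [-0.15, -0.07, 0.013],
    [-0.15, -0.07, 0.013],
    [-0.13, -0.07, 0.013],
    [0, 0, 0],
  ],
  dr=[
    [0, 0, 0],
    [0, 0, 0],
    [0, 0, 0],
    [0, 0, 0],
    [0, 0, 0],
    [0, 0, 0],
    [0, 0, 0],
    [0, 0, 0],
  ],
  grip=[-1, -1, -1, -1, -1, -1, -1, -1],
)

```text
time_s: 2.55
position: [616.9, 152.9, 198.8]
eef_rot: [-0.256, -3.13, 0.001]
contact_force: [-0.5, 1.0, -0.1]
gripper_width: 85.4
gripper_force: 0.0
```

```bash
python3 -c "
from h import *
plan(617,154.5,59,80.8)
im=manip.grab_frame('wrist'); cv2.imwrite('pics/w1.png',im[:,:,::-1])
i=manip.camera_info('wrist'); p=np.r_[617,154.5,89]; c=i['mtx']@(i['R']@p+i['t']); uv=c[:2]/c[2]; print(uv)
print(rect(i,mask(im,'red'),uv,150,89))"
```

```text
turn [-0.0004 -0.0005 -0.0015] shift [5.000e-04 6.500e-03 5.591e-01] pos [616.9 152.9 198.8] q [ 0.24  0.51  0.28  1.34 -0.    0.41] F [-0.5  1.  -0.1] w 85.4 t 2.55
[318.81785792 248.00510596]
(array([610.70587158, 159.09289551]), array([41.95222855, 55.09921265]), 81.35413360595703)
```

View pics/w1.png

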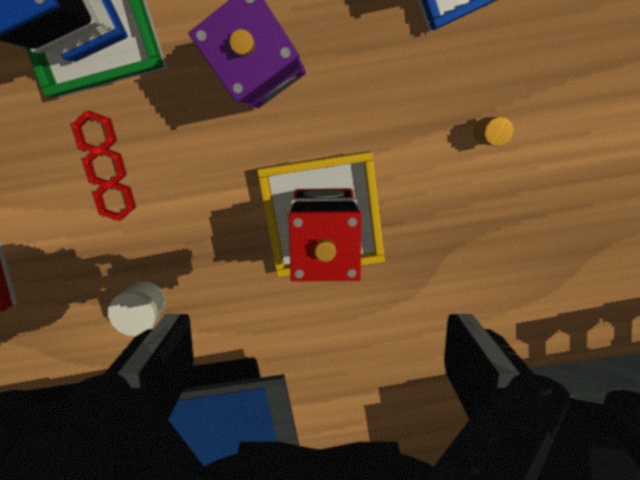

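Wrist view: the red lid is centred at (326,246), about 7 px right of the jaw midline, and square to the jaws. The yellow rim surrounds it.

```bash
python3 -c "
from h import *
i=manip.camera_info('wrist'); p=ray(i,(326,245.7),89)[0]; print(p)
plan(p[0],p[1],59,80.8)"
```

```text
[616.29213437 158.86102875]
turn [-0.0002 -0.0005 -0.0009] shift [0.0018 0.0199 0.5605] pos [615.9 153.9 199.1] q [0.24 0.51 0.28 1.34 0.   0.41] F [ 0.2  0.9 -0.5] w 85.3 t 2.6
```

Emit:
play_rows(
  translation=[
    [0, 0.012, 0.1],
    [0, 0, 0.12],
    [0, 0, 0.12],
    [0, 0, 0.1],
    [0, 0, 0.08],
    [0, 0, 0.04],
    [0, 0, 0],
    [0, 0, 0],
  ],
  dr=[
    [0, 0, 0],
    [0, 0, 0],
    [0, 0, 0],
    [0, 0, 0],
    [0, 0, 0],
    [0, 0, 0],
    [0, 0, 0],
    [0, 0, 0],
  ],
  grip=[-1, -1, -1, -1, -1, -1, -1, -1],
)

```text
time_s: 3.6
position: [616.5, 157.9, 60.8]
eef_rot: [0.251, 3.13, 0.001]
contact_force: [-0.6, -0.5, -1.1]
gripper_width: 85.4
gripper_force: 0.0
```

Emit:
play_rows(
  translation=[
    [0, 0, 0],
    [0, 0, 0],
    [0, 0, 0],
    [0, 0, 0],
    [0, 0, 0],
    [0, 0, 0],
    [0, 0, 0],
    [0, 0, 0],
  ],
  dr=[
    [0, 0, 0],
    [0, 0, 0],
    [0, 0, 0],
    [0, 0, 0],
    [0, 0, 0],
    [0, 0, 0],
    [0, 0, 0],
    [0, 0, 0],
  ],
  grip=[-0.7, -0.5, -0.3, -0.1, 0.1, 0.3, 1, 1],
)

```text
time_s: 4.6
position: [616.2, 157.6, 59.9]
eef_rot: [0.252, 3.131, 0.0]
contact_force: [-1.2, -1.9, 3.9]
gripper_width: 41.4
gripper_force: 61.3
```

Emit:
play_rows(
  translation=[
    [0, 0, -0.02],
    [0, 0, -0.06],
    [0, 0, -0.12],
    [0, 0, -0.12],
    [0, 0, -0.12],
    [0, 0, -0.12],
    [0, 0, 0],
    [0, 0, 0],
  ],
  dr=[
    [0, 0, 0],
    [0, 0, 0],
    [0, 0, 0],
    [0, 0, 0],
    [0, 0, 0],
    [0, 0, 0],
    [0, 0, 0],
    [0, 0, 0],
  ],
  grip=[1, 1, 1, 1, 1, 1, 1, 1],
)

```text
time_s: 5.6
position: [615.8, 157.5, 199.1]
eef_rot: [-0.252, -3.131, 0.0]
contact_force: [-0.4, -0.1, -5.2]
gripper_width: 41.2
gripper_force: 61.3
```

```bash
python3 -c "
from h import *
plan(449.5,-243.5,200,84)"
```

```text
turn [-0.0002 -0.0005 -0.0355] shift [ 0.4938 -1.6647 -0.0036] pos [615.8 157.5 199.1] q [0.25 0.51 0.28 1.34 0.   0.41] F [-0.4 -0.1 -5.2] w 41.2 t 5.6
```

Emit:
play_rows(
  translation=[
    [0, 0, 0],
    [0.03, -0.1, 0],
    [0.04, -0.136, 0],
    [0.04, -0.136, 0],
    [0.04, -0.136, 0],
    [0.04, -0.136, 0],
    [0.04, -0.136, 0],
    [0.04, -0.136, 0],
  ],
  dr=[
    [0, 0, -0.0355],
    [0, 0, 0],
    [0, 0, 0],
    [0, 0, 0],
    [0, 0, 0],
    [0, 0, 0],
    [0, 0, 0],
    [0, 0, 0],
  ],
  grip=[1, 1, 1, 1, 1, 1, 1, 1],
)

```text
time_s: 6.6
position: [523.7, -64.0, 198.6]
eef_rot: [-0.164, -3.135, -0.0]
contact_force: [0.1, 0.4, -2.9]
gripper_width: 41.5
gripper_force: 61.5
```

Emit:
play_rows(
  translation=[
    [0.04, -0.136, 0],
    [0.04, -0.136, 0],
    [0.04, -0.136, 0],
    [0.04, -0.136, 0],
    [0.04, -0.136, 0],
    [0.024, -0.069, 0],
    [0, 0, 0],
    [0, 0, 0],
  ],
  dr=[
    [0, 0, 0],
    [0, 0, 0],
    [0, 0, 0],
    [0, 0, 0],
    [0, 0, 0],
    [0, 0, 0],
    [0, 0, 0],
    [0, 0, 0],
  ],
  grip=[1, 1, 1, 1, 1, 1, 1, 1],
)

```text
time_s: 7.6
position: [449.9, -242.8, 199.5]
eef_rot: [-0.164, -3.137, -0.001]
contact_force: [-0.3, -0.1, -2.6]
gripper_width: 41.6
gripper_force: 61.6
```

```bash
python3 -c "
from h import *
plan(449.5,-243.5,60,84)
im=manip.grab_frame('wrist'); cv2.imwrite('pics/w2.png',im[:,:,::-1])"
```

```text
turn [ 0.0003 -0.0003  0.0002] shift [ 0.0012 -0.0031  0.5579] pos [ 449.9 -242.8  199.5] q [-0.5   0.25 -0.1   1.22  0.   -0.39] F [-0.3 -0.1 -2.6] w 41.6 t 7.6
```

View pics/w2.png

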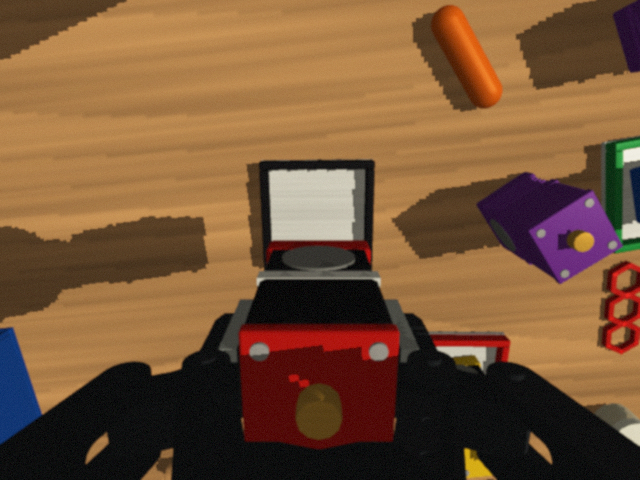

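The red head hangs upright and is aligned laterally with the black dock (rim spans columns 260–375, centre 317, and the head is at 319). Lowering.

Emit:
play_rows(
  translation=[
    [0, -0.002, 0.1],
    [0, 0, 0.12],
    [0, 0, 0.12],
    [0, 0, 0.1],
    [0, 0, 0.06],
    [0, 0, 0.03],
    [0, 0, 0.01],
    [0, 0, 0.005],
  ],
  dr=[
    [0, 0, 0],
    [0, 0, 0],
    [0, 0, 0],
    [0, 0, 0],
    [0, 0, 0],
    [0, 0, 0],
    [0, 0, 0],
    [0, 0, 0],
  ],
  grip=[1, 1, 1, 1, 1, 1, 1, 1],
)

```text
time_s: 8.65
position: [450.1, -244.2, 64.1]
eef_rot: [0.164, 3.136, -0.001]
contact_force: [-0.3, -0.1, -2.8]
gripper_width: 41.2
gripper_force: 61.6
```

Emit:
play_rows(
  translation=[
    [0, 0, 0.005],
    [0, 0, 0.003],
    [0, 0, 0],
  ],
  dr=[
    [0, 0, 0],
    [0, 0, 0],
    [0, 0, 0],
  ],
  grip=[1, 1, 1],
)

```text
time_s: 9.02
position: [449.7, -244.0, 61.7]
eef_rot: [0.164, 3.137, -0.0]
contact_force: [-0.9, 0.3, -3.3]
gripper_width: 41.4
gripper_force: 61.6
```

Force still about −3 N (only the weight), so lower by small steps.

Emit:
play_rows(
  translation=[
    [0, 0, 0.004],
    [0, 0, 0],
    [0, 0, 0],
  ],
  dr=[
    [0, 0, 0],
    [0, 0, 0],
    [0, 0, 0],
  ],
  grip=[1, 1, 1],
)

```text
time_s: 9.4
position: [449.7, -244.0, 60.5]
eef_rot: [-0.164, -3.137, -0.0]
contact_force: [-0.4, -0.0, -3.4]
gripper_width: 41.3
gripper_force: 61.6
```

Emit:
play_rows(
  translation=[
    [0, 0, 0.003],
    [0, 0, 0],
    [0, 0, 0],
  ],
  dr=[
    [0, 0, 0],
    [0, 0, 0],
    [0, 0, 0],
  ],
  grip=[1, 1, 1],
)

```text
time_s: 9.78
position: [449.8, -244.0, 60.0]
eef_rot: [0.164, 3.137, -0.0]
contact_force: [0.1, -0.9, 2.3]
gripper_width: 41.0
gripper_force: 61.6
```

Contact at z≈60. Release, then lift.

Emit:
play_rows(
  translation=[
    [0, 0, 0],
    [0, 0, 0],
    [0, 0, 0],
    [0, 0, 0],
    [0, 0, -0.06],
    [0, 0, -0.12],
    [0, 0, -0.2],
    [0, 0, -0.18],
  ],
  dr=[
    [0, 0, 0],
    [0, 0, 0],
    [0, 0, 0],
    [0, 0, 0],
    [0, 0, 0],
    [0, 0, 0],
    [0, 0, 0],
    [0, 0, 0],
  ],
  grip=[0.1, -0.2, -0.6, -1, -1, -1, -1, -1],
)

```text
time_s: 10.78
position: [449.6, -243.9, 202.6]
eef_rot: [0.164, 3.136, -0.001]
contact_force: [0.5, -1.1, 0.1]
gripper_width: 85.3
gripper_force: 0.0
```

```bash
python3 -c "
from h import *
plan(604.8,-143.2,200,90.4)"
```

```text
turn [-0.0003  0.0007 -0.0711] shift [-0.6236  0.3986  0.0104] pos [ 449.6 -243.9  202.6] q [-0.5   0.25 -0.1   1.22 -0.   -0.39] F [ 0.5 -1.1  0.1] w 85.3 t 10.775
```

Emit:
play_rows(
  translation=[
    [0, 0, 0],
    [-0.1, 0.065, 0.01],
    [-0.12, 0.077, 0],
    [-0.12, 0.077, 0],
    [-0.12, 0.077, 0],
    [-0.1, 0.065, 0],
    [-0.06, 0.038, 0],
    [0, 0, 0],
  ],
  dr=[
    [0, 0, -0.071],
    [0, 0, 0],
    [0, 0, 0],
    [0, 0, 0],
    [0, 0, 0],
    [0, 0, 0],
    [0, 0, 0],
    [0, 0, 0],
  ],
  grip=[-1, -1, -1, -1, -1, -1, -1, -1],
)

```text
time_s: 11.78
position: [604.6, -142.6, 197.9]
eef_rot: [-0.013, 3.141, -0.0]
contact_force: [-0.4, -0.7, -0.9]
gripper_width: 85.2
gripper_force: 0.0
```

```bash
cat >> h.py <<'E'
def lid(c,xy,name):
    "lid centre from the wrist view: largest component of the colour near the expected place"
    i=manip.camera_info('wrist'); im=manip.grab_frame('wrist'); cv2.imwrite(name,im[:,:,::-1])
    p=i['mtx']@(i['R']@np.r_[xy,89]+i['t']); uv=p[:2]/p[2]
    m=cv2.morphologyEx(mask(im,c),cv2.MORPH_CLOSE,np.ones((9,9)))
    m=cv2.morphologyEx(m,cv2.MORPH_OPEN,np.ones((31,31)))
    v,u=np.nonzero(m); k=np.hypot(u-uv[0],v-uv[1])<70
    q=ray(i,np.c_[u,v][k],89).astype(np.float32)
    print("expected px",uv.round(),"lid",cv2.minAreaRect(q))
E
python3 -c "
from h import *
plan(604.8,-143.2,60,90.4)
lid('yellow',(604.8,-143.2),'pics/w3.png')"
```

```text
turn [-0.0001  0.0002  0.0007] shift [-0.001  -0.0026  0.5515] pos [ 604.6 -142.6  197.9] q [-0.23  0.48  0.22  1.31  0.   -0.24] F [-0.4 -0.7 -0.9] w 85.2 t 11.775
expected px [316. 247.] lid ((0.0, 0.0), (0.0, 0.0), 0.0)
```

View pics/w3.png

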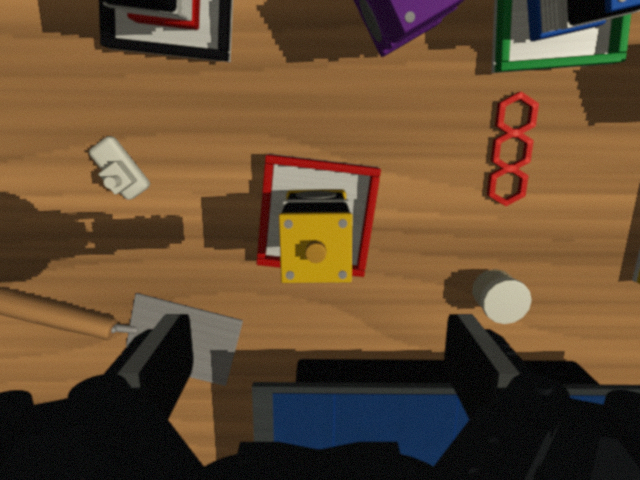

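The yellow lid is at (316,247), just where predicted. The red head stands in the black dock at top left. Descend and grip.

Emit:
play_rows(
  translation=[
    [0, 0, 0.1],
    [0, 0, 0.12],
    [0, 0, 0.12],
    [0, 0, 0.1],
    [0, 0, 0.07],
    [0, 0, 0.04],
    [0, 0, 0],
    [0, 0, 0],
  ],
  dr=[
    [0, 0, 0],
    [0, 0, 0],
    [0, 0, 0],
    [0, 0, 0],
    [0, 0, 0],
    [0, 0, 0],
    [0, 0, 0],
    [0, 0, 0],
  ],
  grip=[-1, -1, -1, -1, -1, -1, -1, -1],
)

```text
time_s: 12.82
position: [604.4, -143.4, 60.8]
eef_rot: [-0.01, 3.14, -0.0]
contact_force: [-0.1, 0.2, -0.8]
gripper_width: 85.3
gripper_force: 0.0
```

Emit:
play_rows(
  translation=[
    [0, 0, 0],
    [0, 0, 0],
    [0, 0, 0],
    [0, 0, 0],
    [0, 0, 0],
    [0, 0, 0],
    [0, 0, 0],
    [0, 0, 0],
  ],
  dr=[
    [0, 0, 0],
    [0, 0, 0],
    [0, 0, 0],
    [0, 0, 0],
    [0, 0, 0],
    [0, 0, 0],
    [0, 0, 0],
    [0, 0, 0],
  ],
  grip=[-0.7, -0.5, -0.3, -0.1, 0.1, 0.3, 1, 1],
)

```text
time_s: 13.82
position: [604.1, -143.2, 60.0]
eef_rot: [-0.011, 3.141, -0.0]
contact_force: [0.2, 0.1, 5.3]
gripper_width: 41.3
gripper_force: 61.3
```

Emit:
play_rows(
  translation=[
    [0, 0, -0.02],
    [0, 0, -0.06],
    [0, 0, -0.12],
    [0, 0, -0.12],
    [0, 0, -0.12],
    [0, 0, -0.12],
    [0, 0, 0],
    [0, 0, 0],
  ],
  dr=[
    [0, 0, 0],
    [0, 0, 0],
    [0, 0, 0],
    [0, 0, 0],
    [0, 0, 0],
    [0, 0, 0],
    [0, 0, 0],
    [0, 0, 0],
  ],
  grip=[1, 1, 1, 1, 1, 1, 1, 1],
)

```text
time_s: 14.82
position: [603.7, -143.1, 199.1]
eef_rot: [0.011, -3.141, -0.0]
contact_force: [-0.2, 0.6, -3.3]
gripper_width: 41.5
gripper_force: 61.2
```

```bash
python3 -c "
from h import *
plan(616.5,155.5,200,90.4)"
```

```text
turn [ 0.0001 -0.0005 -0.0001] shift [-0.0596  1.194  -0.0035] pos [ 603.7 -143.1  199.1] q [-0.23  0.48  0.22  1.32 -0.   -0.24] F [-0.2  0.6 -3.3] w 41.5 t 14.825
```

Emit:
play_rows(
  translation=[
    [-0.005, 0.1, 0],
    [-0.007, 0.14, 0],
    [-0.007, 0.14, 0],
    [-0.007, 0.14, 0],
    [-0.007, 0.14, 0],
    [-0.007, 0.14, 0],
    [-0.007, 0.14, 0],
    [-0.007, 0.14, 0],
  ],
  dr=[
    [0, 0, 0],
    [0, 0, 0],
    [0, 0, 0],
    [0, 0, 0],
    [0, 0, 0],
    [0, 0, 0],
    [0, 0, 0],
    [0, 0, 0],
  ],
  grip=[1, 1, 1, 1, 1, 1, 1, 1],
)

```text
time_s: 15.82
position: [615.0, 127.9, 198.4]
eef_rot: [0.011, -3.139, 0.001]
contact_force: [0.2, -0.2, -2.5]
gripper_width: 41.2
gripper_force: 61.3
```

Emit:
play_rows(
  translation=[
    [-0.006, 0.08, 0],
    [0, 0.034, 0],
    [0, 0, 0],
    [0, 0, 0],
  ],
  dr=[
    [0, 0, 0],
    [0, 0, 0],
    [0, 0, 0],
    [0, 0, 0],
  ],
  grip=[1, 1, 1, 1],
)

```text
time_s: 16.32
position: [617.0, 154.4, 199.8]
eef_rot: [0.009, -3.141, 0.0]
contact_force: [-0.5, -0.3, -2.0]
gripper_width: 41.2
gripper_force: 61.4
```

```bash
python3 -c "
from h import *
plan(616.5,155.5,60,90.4)
im=manip.grab_frame('wrist'); cv2.imwrite('pics/w4.png',im[:,:,::-1])"
```

```text
turn [-0.0002 -0.0001 -0.0007] shift [0.0021 0.0044 0.5591] pos [617.  154.4 199.8] q [ 0.25  0.51  0.28  1.34 -0.    0.24] F [-0.5 -0.3 -2. ] w 41.2 t 16.325
```

View pics/w4.png

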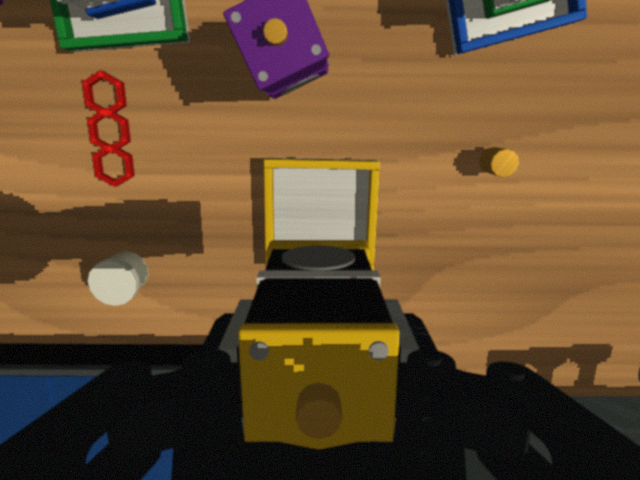

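The yellow rim spans columns 265–380, so the head is aligned to about 2 mm. Lowering.

Emit:
play_rows(
  translation=[
    [0.002, 0.006, 0.1],
    [0, 0, 0.12],
    [0, 0, 0.12],
    [0, 0, 0.1],
    [0, 0, 0.06],
    [0, 0, 0.03],
    [0, 0, 0.01],
    [0, 0, 0.005],
  ],
  dr=[
    [0, 0, 0],
    [0, 0, 0],
    [0, 0, 0],
    [0, 0, 0],
    [0, 0, 0],
    [0, 0, 0],
    [0, 0, 0],
    [0, 0, 0],
  ],
  grip=[1, 1, 1, 1, 1, 1, 1, 1],
)

```text
time_s: 17.38
position: [616.9, 157.0, 64.2]
eef_rot: [-0.011, 3.141, 0.0]
contact_force: [-0.0, 0.6, -3.4]
gripper_width: 41.3
gripper_force: 61.4
```

Emit:
play_rows(
  translation=[
    [0, 0, 0.005],
    [0, 0, 0.004],
    [0, 0, 0.002],
    [0, 0, 0],
  ],
  dr=[
    [0, 0, 0],
    [0, 0, 0],
    [0, 0, 0],
    [0, 0, 0],
  ],
  grip=[1, 1, 1, 1],
)

```text
time_s: 17.88
position: [616.5, 156.9, 60.8]
eef_rot: [0.011, -3.142, -0.0]
contact_force: [0.3, 0.0, -2.4]
gripper_width: 41.2
gripper_force: 61.4
```

Emit:
play_rows(
  translation=[
    [0, 0, 0.003],
    [0, 0, 0],
    [0, 0, 0],
  ],
  dr=[
    [0, 0, 0],
    [0, 0, 0],
    [0, 0, 0],
  ],
  grip=[1, 1, 1],
)

```text
time_s: 18.25
position: [616.5, 156.9, 60.1]
eef_rot: [0.011, -3.142, 0.0]
contact_force: [0.0, 0.4, -2.2]
gripper_width: 41.3
gripper_force: 61.6
```

Emit:
play_rows(
  translation=[
    [0, 0, 0.002],
    [0, 0, 0],
    [0, 0, 0],
  ],
  dr=[
    [0, 0, 0],
    [0, 0, 0],
    [0, 0, 0],
  ],
  grip=[1, 1, 1],
)

```text
time_s: 18.62
position: [616.5, 156.9, 60.0]
eef_rot: [-0.011, 3.141, 0.0]
contact_force: [-3.1, -1.5, 5.5]
gripper_width: 41.6
gripper_force: 62.2
```

Contact. Release, lift, then head back to red in the black dock.

Emit:
play_rows(
  translation=[
    [0, 0, 0],
    [0, 0, 0],
    [0, 0, 0],
    [0, 0, 0],
    [0, 0, -0.06],
    [0, 0, -0.12],
    [0, 0, -0.2],
    [0, 0, -0.18],
  ],
  dr=[
    [0, 0, 0],
    [0, 0, 0],
    [0, 0, 0],
    [0, 0, 0],
    [0, 0, 0],
    [0, 0, 0],
    [0, 0, 0],
    [0, 0, 0],
  ],
  grip=[0.1, -0.2, -0.6, -1, -1, -1, -1, -1],
)

```text
time_s: 19.62
position: [616.4, 156.9, 202.5]
eef_rot: [-0.011, 3.14, 0.001]
contact_force: [0.5, 0.2, -1.1]
gripper_width: 85.3
gripper_force: 0.0
```

```bash
python3 -c "
from h import *
plan(449.7,-244,200,84)"
```

```text
turn [0.0003 0.0008 0.071 ] shift [ 0.4957 -1.6645  0.01  ] pos [616.4 156.9 202.5] q [0.25 0.51 0.28 1.34 0.   0.24] F [ 0.5  0.2 -1.1] w 85.3 t 19.625
```

Emit:
play_rows(
  translation=[
    [0, 0, 0],
    [0.03, -0.1, 0.01],
    [0.04, -0.136, 0],
    [0.04, -0.136, 0],
    [0.04, -0.136, 0],
    [0.04, -0.136, 0],
    [0.04, -0.136, 0],
    [0.04, -0.136, 0],
  ],
  dr=[
    [0, 0, 0.071],
    [0, 0, 0],
    [0, 0, 0],
    [0, 0, 0],
    [0, 0, 0],
    [0, 0, 0],
    [0, 0, 0],
    [0, 0, 0],
  ],
  grip=[-1, -1, -1, -1, -1, -1, -1, -1],
)

```text
time_s: 20.62
position: [525.0, -64.8, 198.3]
eef_rot: [0.164, 3.136, -0.0]
contact_force: [0.2, -0.7, -0.2]
gripper_width: 85.4
gripper_force: 0.0
```

Emit:
play_rows(
  translation=[
    [0.04, -0.136, 0],
    [0.04, -0.136, 0],
    [0.04, -0.136, 0],
    [0.04, -0.136, 0],
    [0.04, -0.136, 0],
    [0.026, -0.069, 0],
    [0, 0, 0],
    [0, 0, 0],
  ],
  dr=[
    [0, 0, 0],
    [0, 0, 0],
    [0, 0, 0],
    [0, 0, 0],
    [0, 0, 0],
    [0, 0, 0],
    [0, 0, 0],
    [0, 0, 0],
  ],
  grip=[-1, -1, -1, -1, -1, -1, -1, -1],
)

```text
time_s: 21.62
position: [450.0, -243.5, 197.4]
eef_rot: [0.164, 3.137, 0.0]
contact_force: [-1.1, -0.4, 0.5]
gripper_width: 85.3
gripper_force: 0.0
```

```bash
python3 -c "
from h import *
plan(449.7,-244,60,84)"
```

```text
turn [0.0001 0.0002 0.0002] shift [ 0.0009 -0.0022  0.5494] pos [ 450.  -243.5  197.4] q [-0.5   0.25 -0.11  1.21  0.   -0.39] F [-1.1 -0.4  0.5] w 85.3 t 21.625
```

Emit:
play_rows(
  translation=[
    [0, -0.002, 0.1],
    [0, 0, 0.12],
    [0, 0, 0.12],
    [0, 0, 0.1],
    [0, 0, 0.07],
    [0, 0, 0.042],
    [0, 0, 0],
    [0, 0, 0],
  ],
  dr=[
    [0, 0, 0],
    [0, 0, 0],
    [0, 0, 0],
    [0, 0, 0],
    [0, 0, 0],
    [0, 0, 0],
    [0, 0, 0],
    [0, 0, 0],
  ],
  grip=[-1, -1, -1, -1, -1, -1, -1, -1],
)

```text
time_s: 22.62
position: [450.1, -244.6, 59.8]
eef_rot: [0.164, 3.137, -0.001]
contact_force: [0.9, -0.8, 0.1]
gripper_width: 85.1
gripper_force: 0.0
```

Emit:
play_rows(
  translation=[
    [0, 0, 0],
    [0, 0, 0],
    [0, 0, 0],
    [0, 0, 0],
    [0, 0, 0],
    [0, 0, 0],
    [0, 0, 0],
    [0, 0, 0],
  ],
  dr=[
    [0, 0, 0],
    [0, 0, 0],
    [0, 0, 0],
    [0, 0, 0],
    [0, 0, 0],
    [0, 0, 0],
    [0, 0, 0],
    [0, 0, 0],
  ],
  grip=[-0.7, -0.5, -0.3, -0.1, 0.1, 0.3, 1, 1],
)

```text
time_s: 23.62
position: [449.6, -244.6, 59.2]
eef_rot: [0.164, 3.137, -0.0]
contact_force: [-1.7, 0.6, 5.8]
gripper_width: 41.3
gripper_force: 61.1
```

Emit:
play_rows(
  translation=[
    [0, 0, -0.02],
    [0, 0, -0.06],
    [0, 0, -0.12],
    [0, 0, -0.12],
    [0, 0, -0.12],
    [0, 0, -0.12],
    [0, 0, 0],
    [0, 0, 0],
  ],
  dr=[
    [0, 0, 0],
    [0, 0, 0],
    [0, 0, 0],
    [0, 0, 0],
    [0, 0, 0],
    [0, 0, 0],
    [0, 0, 0],
    [0, 0, 0],
  ],
  grip=[1, 1, 1, 1, 1, 1, 1, 1],
)

```text
time_s: 24.62
position: [449.3, -244.4, 198.6]
eef_rot: [-0.164, -3.137, -0.0]
contact_force: [0.4, 0.0, -3.1]
gripper_width: 41.3
gripper_force: 61.4
```

```bash
python3 -c "
from h import *
plan(603.7,-144,200,84)"
```

```text
turn [ 0.0002 -0.0004 -0.    ] shift [-0.5723  0.4641 -0.0056] pos [ 449.3 -244.4  198.6] q [-0.5   0.25 -0.11  1.22  0.   -0.39] F [ 0.4  0.  -3.1] w 41.3 t 24.625
```

Emit:
play_rows(
  translation=[
    [-0.07, 0.057, 0],
    [-0.11, 0.089, 0],
    [-0.11, 0.089, 0],
    [-0.11, 0.089, 0],
    [-0.11, 0.089, 0],
    [-0.06, 0.051, 0],
    [0, 0, 0],
    [0, 0, 0],
  ],
  dr=[
    [0, 0, 0],
    [0, 0, 0],
    [0, 0, 0],
    [0, 0, 0],
    [0, 0, 0],
    [0, 0, 0],
    [0, 0, 0],
    [0, 0, 0],
  ],
  grip=[1, 1, 1, 1, 1, 1, 1, 1],
)

```text
time_s: 25.62
position: [602.6, -144.4, 198.3]
eef_rot: [-0.165, -3.136, -0.0]
contact_force: [-0.2, -0.5, -3.3]
gripper_width: 41.4
gripper_force: 61.3
```

```bash
python3 -c "
from h import *
plan(603.7,-144,60,84)
im=manip.grab_frame('wrist'); cv2.imwrite('pics/w5.png',im[:,:,::-1])"
```

```text
turn [ 0.     -0.001  -0.0001] shift [-0.0041  0.0018  0.553 ] pos [ 602.6 -144.4  198.3] q [-0.24  0.48  0.22  1.32 -0.   -0.13] F [-0.2 -0.5 -3.3] w 41.4 t 25.625
```

View pics/w5.png

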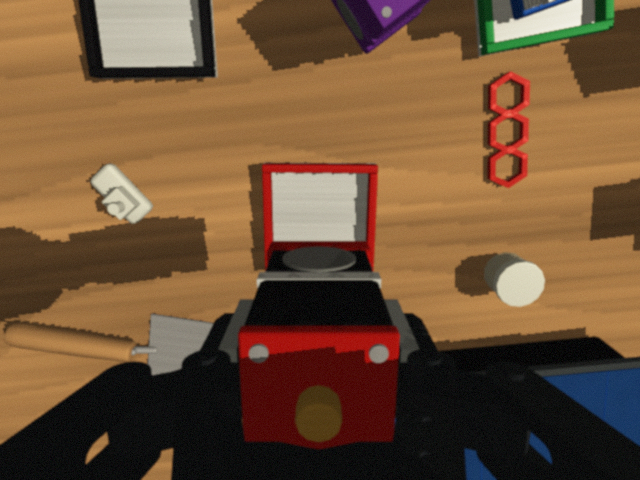

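The red rim spans 263–378, centre 320, so it is aligned with the held red head. The black dock is empty again.

Emit:
play_rows(
  translation=[
    [-0.002, 0.001, 0.1],
    [0, 0, 0.12],
    [0, 0, 0.12],
    [0, 0, 0.1],
    [0, 0, 0.06],
    [0, 0, 0.03],
    [0, 0, 0.01],
    [0, 0, 0.005],
  ],
  dr=[
    [0, 0, 0],
    [0, 0, 0],
    [0, 0, 0],
    [0, 0, 0],
    [0, 0, 0],
    [0, 0, 0],
    [0, 0, 0],
    [0, 0, 0],
  ],
  grip=[1, 1, 1, 1, 1, 1, 1, 1],
)

```text
time_s: 26.68
position: [604.4, -144.1, 63.4]
eef_rot: [0.164, 3.136, -0.0]
contact_force: [0.5, 0.6, -2.4]
gripper_width: 41.6
gripper_force: 61.3
```

Emit:
play_rows(
  translation=[
    [0, 0, 0.005],
    [0, 0, 0.004],
    [0, 0, 0.002],
    [0, 0, 0],
  ],
  dr=[
    [0, 0, 0],
    [0, 0, 0],
    [0, 0, 0],
    [0, 0, 0],
  ],
  grip=[1, 1, 1, 1],
)

```text
time_s: 27.18
position: [603.9, -143.9, 60.1]
eef_rot: [-0.164, -3.137, -0.0]
contact_force: [-0.6, 0.5, -2.2]
gripper_width: 41.4
gripper_force: 61.3
```

Emit:
play_rows(
  translation=[
    [0, 0, 0.003],
    [0, 0, 0],
    [0, 0, 0],
  ],
  dr=[
    [0, 0, 0],
    [0, 0, 0],
    [0, 0, 0],
  ],
  grip=[1, 1, 1],
)

```text
time_s: 27.55
position: [603.9, -143.9, 59.3]
eef_rot: [-0.164, -3.137, -0.0]
contact_force: [-0.3, -0.5, -2.8]
gripper_width: 41.6
gripper_force: 61.4
```

Emit:
play_rows(
  translation=[
    [0, 0, 0.002],
    [0, 0, 0],
    [0, 0, 0],
  ],
  dr=[
    [0, 0, 0],
    [0, 0, 0],
    [0, 0, 0],
  ],
  grip=[1, 1, 1],
)

```text
time_s: 27.92
position: [604.0, -143.9, 59.2]
eef_rot: [0.164, 3.137, -0.0]
contact_force: [-3.0, 0.7, 5.1]
gripper_width: 41.4
gripper_force: 62.2
```

Emit:
play_rows(
  translation=[
    [0, 0, 0],
    [0, 0, 0],
    [0, 0, 0],
    [0, 0, 0],
    [0, 0, -0.06],
    [0, 0, -0.12],
    [0, 0, -0.2],
    [0, 0, -0.18],
  ],
  dr=[
    [0, 0, 0],
    [0, 0, 0],
    [0, 0, 0],
    [0, 0, 0],
    [0, 0, 0],
    [0, 0, 0],
    [0, 0, 0],
    [0, 0, 0],
  ],
  grip=[0.1, -0.2, -0.6, -1, -1, -1, -1, -1],
)

```text
time_s: 28.92
position: [603.9, -143.9, 201.7]
eef_rot: [0.164, 3.136, -0.0]
contact_force: [0.5, -0.1, -0.7]
gripper_width: 85.6
gripper_force: 0.0
```

```bash
python3 -c "
from h import *
plan(454.5,17.2,200,103)"
```

```text
turn [-0.0003  0.0008 -0.2111] shift [0.4373 0.7625 0.0068] pos [ 603.9 -143.9  201.7] q [-0.23  0.48  0.23  1.32 -0.   -0.13] F [ 0.5 -0.1 -0.7] w 85.6 t 28.925
```

Emit:
play_rows(
  translation=[
    [0, 0, 0],
    [0, 0, 0],
    [0, 0, 0],
    [0.05, 0.087, 0.007],
    [0.08, 0.14, 0],
    [0.08, 0.14, 0],
    [0.08, 0.14, 0],
    [0.08, 0.14, 0],
  ],
  dr=[
    [0, 0, -0.07],
    [0, 0, -0.07],
    [0, 0, -0.07],
    [0, 0, 0],
    [0, 0, 0],
    [0, 0, 0],
    [0, 0, 0],
    [0, 0, 0],
  ],
  grip=[-1, -1, -1, -1, -1, -1, -1, -1],
)

```text
time_s: 29.92
position: [476.9, -6.1, 198.2]
eef_rot: [-0.353, 3.12, -0.0]
contact_force: [0.3, 0.2, -0.3]
gripper_width: 85.5
gripper_force: 0.0
```

Emit:
play_rows(
  translation=[
    [0.067, 0.115, 0],
    [0, 0, 0],
    [0, 0, 0],
  ],
  dr=[
    [0, 0, 0],
    [0, 0, 0],
    [0, 0, 0],
  ],
  grip=[-1, -1, -1],
)

```text
time_s: 30.3
position: [455.5, 17.2, 197.9]
eef_rot: [-0.353, 3.12, -0.0]
contact_force: [0.7, 0.1, -0.2]
gripper_width: 85.8
gripper_force: 0.0
```

```bash
python3 -c "
from h import *
plan(454.5,17.2,60,103)
lid('blue',(454.5,17.2),'pics/w6.png')"
```

```text
turn [-0.0002  0.0008 -0.001 ] shift [0.0039 0.0009 0.5514] pos [455.5  17.2 197.9] q [ 0.04  0.14 -0.25  1.19 -0.   -0.19] F [ 0.7  0.1 -0.2] w 85.8 t 30.3
expected px [318. 245.] lid ((0.0, 0.0), (0.0, 0.0), 0.0)
```

View pics/w6.png

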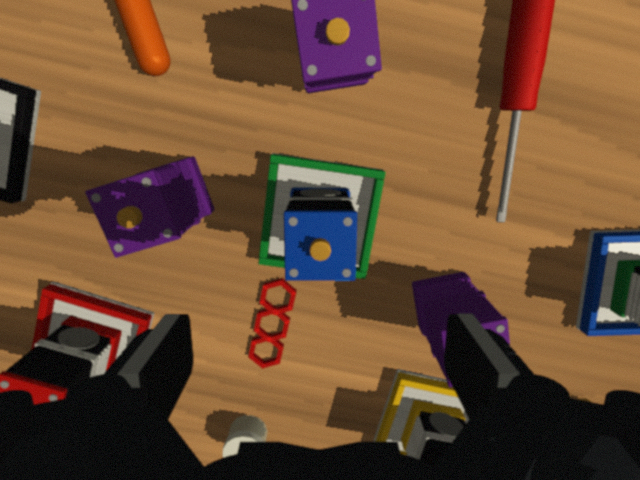

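The blue lid is at (321,245), square to the jaws, with the purple heads clear of the finger path. Red and yellow stand in their own docks. Descend and grip.

Emit:
play_rows(
  translation=[
    [0.001, 0.003, 0.1],
    [0, 0, 0.12],
    [0, 0, 0.12],
    [0, 0, 0.1],
    [0, 0, 0.07],
    [0, 0, 0.042],
    [0, 0, 0],
    [0, 0, 0],
  ],
  dr=[
    [0, 0, 0],
    [0, 0, 0],
    [0, 0, 0],
    [0, 0, 0],
    [0, 0, 0],
    [0, 0, 0],
    [0, 0, 0],
    [0, 0, 0],
  ],
  grip=[-1, -1, -1, -1, -1, -1, -1, -1],
)

```text
time_s: 31.35
position: [455.1, 17.9, 59.7]
eef_rot: [-0.352, 3.121, -0.0]
contact_force: [-0.0, -0.5, -0.5]
gripper_width: 85.2
gripper_force: 0.0
```

Emit:
play_rows(
  translation=[
    [0, 0, 0],
    [0, 0, 0],
    [0, 0, 0],
    [0, 0, 0],
    [0, 0, 0],
    [0, 0, 0],
    [0, 0, 0],
    [0, 0, 0],
  ],
  dr=[
    [0, 0, 0],
    [0, 0, 0],
    [0, 0, 0],
    [0, 0, 0],
    [0, 0, 0],
    [0, 0, 0],
    [0, 0, 0],
    [0, 0, 0],
  ],
  grip=[-0.7, -0.5, -0.3, -0.1, 0.1, 0.3, 1, 1],
)

```text
time_s: 32.35
position: [454.6, 18.0, 59.2]
eef_rot: [-0.353, 3.121, -0.0]
contact_force: [-2.5, -1.3, 4.7]
gripper_width: 41.7
gripper_force: 60.8
```

Emit:
play_rows(
  translation=[
    [0, 0, -0.02],
    [0, 0, -0.06],
    [0, 0, -0.12],
    [0, 0, -0.12],
    [0, 0, -0.12],
    [0, 0, -0.12],
    [0, 0, 0],
    [0, 0, 0],
  ],
  dr=[
    [0, 0, 0],
    [0, 0, 0],
    [0, 0, 0],
    [0, 0, 0],
    [0, 0, 0],
    [0, 0, 0],
    [0, 0, 0],
    [0, 0, 0],
  ],
  grip=[1, 1, 1, 1, 1, 1, 1, 1],
)

```text
time_s: 33.35
position: [454.1, 18.0, 198.2]
eef_rot: [0.353, -3.121, -0.0]
contact_force: [0.4, 0.3, -2.8]
gripper_width: 41.5
gripper_force: 61.5
```

```bash
python3 -c "
from h import *
plan(449.7,-244,200,84)"
```

```text
turn [ 0.     -0.0007  0.21  ] shift [-0.0921 -1.0443 -0.0073] pos [454.1  18.  198.2] q [ 0.04  0.14 -0.25  1.19  0.   -0.19] F [ 0.4  0.3 -2.8] w 41.5 t 33.35
```

Emit:
play_rows(
  translation=[
    [0, 0, 0],
    [0, 0, 0],
    [0, 0, 0],
    [-0.01, -0.1, -0.004],
    [-0.012, -0.136, 0],
    [-0.012, -0.136, 0],
    [-0.012, -0.136, 0],
    [-0.012, -0.136, 0],
  ],
  dr=[
    [0, 0, 0.07],
    [0, 0, 0.07],
    [0, 0, 0.07],
    [0, 0, 0],
    [0, 0, 0],
    [0, 0, 0],
    [0, 0, 0],
    [0, 0, 0],
  ],
  grip=[1, 1, 1, 1, 1, 1, 1, 1],
)

```text
time_s: 34.35
position: [451.3, -144.5, 198.7]
eef_rot: [-0.164, -3.135, -0.001]
contact_force: [1.0, -0.2, -2.8]
gripper_width: 41.5
gripper_force: 61.7
```

Emit:
play_rows(
  translation=[
    [-0.012, -0.136, 0],
    [-0.012, -0.136, 0],
    [-0.01, -0.128, 0],
    [0, 0, 0],
    [0, 0, 0],
  ],
  dr=[
    [0, 0, 0],
    [0, 0, 0],
    [0, 0, 0],
    [0, 0, 0],
    [0, 0, 0],
  ],
  grip=[1, 1, 1, 1, 1],
)

```text
time_s: 34.98
position: [449.6, -243.4, 199.0]
eef_rot: [-0.165, -3.136, -0.002]
contact_force: [1.1, -0.3, -3.2]
gripper_width: 41.6
gripper_force: 61.9
```

```bash
python3 -c "
from h import *
plan(449.7,-244,60,84)"
```

```text
turn [ 0.0006 -0.0011 -0.0002] shift [-0.0007 -0.0023  0.556 ] pos [ 449.6 -243.4  199. ] q [-0.5   0.25 -0.1   1.22  0.   -0.39] F [ 1.1 -0.3 -3.2] w 41.6 t 34.975
```

Emit:
play_rows(
  translation=[
    [0, 0, 0.1],
    [0, 0, 0.12],
    [0, 0, 0.12],
    [0, 0, 0.1],
    [0, 0, 0.06],
    [0, 0, 0.03],
    [0, 0, 0.01],
    [0, 0, 0.005],
  ],
  dr=[
    [0, 0, 0],
    [0, 0, 0],
    [0, 0, 0],
    [0, 0, 0],
    [0, 0, 0],
    [0, 0, 0],
    [0, 0, 0],
    [0, 0, 0],
  ],
  grip=[1, 1, 1, 1, 1, 1, 1, 1],
)

```text
time_s: 35.98
position: [450.5, -244.1, 64.3]
eef_rot: [0.164, 3.136, -0.001]
contact_force: [1.2, 0.0, -2.5]
gripper_width: 41.3
gripper_force: 62.1
```

Emit:
play_rows(
  translation=[
    [0, 0, 0.005],
    [0, 0, 0.004],
    [0, 0, 0.003],
    [0, 0, 0],
  ],
  dr=[
    [0, 0, 0],
    [0, 0, 0],
    [0, 0, 0],
    [0, 0, 0],
  ],
  grip=[1, 1, 1, 1],
)

```text
time_s: 36.48
position: [450.1, -243.9, 60.8]
eef_rot: [-0.165, -3.137, -0.0]
contact_force: [0.2, -0.5, -3.0]
gripper_width: 41.0
gripper_force: 62.1
```

Emit:
play_rows(
  translation=[
    [0, 0, 0.002],
    [0, 0, 0],
    [0, 0, 0],
  ],
  dr=[
    [0, 0, 0],
    [0, 0, 0],
    [0, 0, 0],
  ],
  grip=[1, 1, 1],
)

```text
time_s: 36.85
position: [450.1, -243.9, 60.3]
eef_rot: [-0.164, -3.137, -0.0]
contact_force: [0.1, -0.2, -4.0]
gripper_width: 41.3
gripper_force: 62.1
```

Emit:
play_rows(
  translation=[
    [0, 0, 0.003],
    [0, 0, 0],
    [0, 0, 0],
  ],
  dr=[
    [0, 0, 0],
    [0, 0, 0],
    [0, 0, 0],
  ],
  grip=[1, 1, 1],
)

```text
time_s: 37.22
position: [450.1, -243.9, 59.6]
eef_rot: [-0.164, -3.137, 0.0]
contact_force: [-0.7, 0.8, -2.9]
gripper_width: 41.6
gripper_force: 62.1
```

Emit:
play_rows(
  translation=[
    [0, 0, 0.002],
    [0, 0, 0],
    [0, 0, 0],
  ],
  dr=[
    [0, 0, 0],
    [0, 0, 0],
    [0, 0, 0],
  ],
  grip=[1, 1, 1],
)

```text
time_s: 37.6
position: [450.2, -244.0, 59.2]
eef_rot: [0.164, 3.137, -0.0]
contact_force: [-1.6, 0.9, 4.4]
gripper_width: 41.3
gripper_force: 62.6
```

Emit:
play_rows(
  translation=[
    [0, 0, 0],
    [0, 0, 0],
    [0, 0, 0],
    [0, 0, 0],
    [0, 0, -0.06],
    [0, 0, -0.12],
    [0, 0, -0.2],
    [0, 0, -0.18],
  ],
  dr=[
    [0, 0, 0],
    [0, 0, 0],
    [0, 0, 0],
    [0, 0, 0],
    [0, 0, 0],
    [0, 0, 0],
    [0, 0, 0],
    [0, 0, 0],
  ],
  grip=[0.1, -0.2, -0.6, -1, -1, -1, -1, -1],
)

```text
time_s: 38.6
position: [450.0, -243.9, 201.8]
eef_rot: [0.164, 3.136, -0.001]
contact_force: [-0.0, -0.3, 0.7]
gripper_width: 85.5
gripper_force: 0.0
```

```bash
python3 -c "
from h import *
plan(453,279,200,105)"
```

```text
turn [-0.0004  0.0006 -0.2333] shift [-0.5527  2.0172  0.0073] pos [ 450.  -243.9  201.8] q [-0.5   0.25 -0.1   1.22  0.   -0.39] F [-0.  -0.3  0.7] w 85.5 t 38.6
```

Emit:
play_rows(
  translation=[
    [0, 0, 0],
    [0, 0, 0],
    [0, 0, 0],
    [-0.03, 0.11, 0.007],
    [-0.043, 0.157, 0],
    [-0.043, 0.157, 0],
    [-0.043, 0.157, 0],
    [-0.043, 0.157, 0],
  ],
  dr=[
    [0, 0, -0.08],
    [0, 0, -0.08],
    [0, 0, -0.073],
    [0, 0, 0],
    [0, 0, 0],
    [0, 0, 0],
    [0, 0, 0],
    [0, 0, 0],
  ],
  grip=[-1, -1, -1, -1, -1, -1, -1, -1],
)

```text
time_s: 39.6
position: [451.2, -51.4, 198.4]
eef_rot: [-0.409, 3.114, -0.0]
contact_force: [1.0, 0.7, 0.4]
gripper_width: 85.4
gripper_force: 0.0
```

Emit:
play_rows(
  translation=[
    [-0.043, 0.157, 0],
    [-0.043, 0.157, 0],
    [-0.043, 0.157, 0],
    [-0.043, 0.157, 0],
    [-0.043, 0.157, 0],
    [-0.043, 0.157, 0],
    [-0.043, 0.157, 0],
    [-0.043, 0.157, 0],
  ],
  dr=[
    [0, 0, 0],
    [0, 0, 0],
    [0, 0, 0],
    [0, 0, 0],
    [0, 0, 0],
    [0, 0, 0],
    [0, 0, 0],
    [0, 0, 0],
  ],
  grip=[-1, -1, -1, -1, -1, -1, -1, -1],
)

```text
time_s: 40.6
position: [453.1, 274.3, 198.5]
eef_rot: [-0.409, 3.114, 0.001]
contact_force: [0.5, -0.8, -0.5]
gripper_width: 85.6
gripper_force: 0.0
```

Emit:
play_rows(
  translation=[
    [-0.01, 0.02, 0],
    [0, 0, 0],
    [0, 0, 0],
  ],
  dr=[
    [0, 0, 0],
    [0, 0, 0],
    [0, 0, 0],
  ],
  grip=[-1, -1, -1],
)

```text
time_s: 40.98
position: [454.4, 277.5, 197.7]
eef_rot: [-0.408, 3.115, -0.0]
contact_force: [-0.6, -0.7, 0.6]
gripper_width: 85.4
gripper_force: 0.0
```

```bash
python3 -c "
from h import *
plan(453,279,60,105)
lid('green',(453,279),'pics/w7.png')"
```

```text
turn [-0.0001  0.0001 -0.0009] shift [0.0039 0.0072 0.5508] pos [454.4 277.5 197.7] q [ 0.55  0.29 -0.05  1.23 -0.    0.29] F [-0.6 -0.7  0.6] w 85.4 t 40.975
expected px [320. 245.] lid ((0.0, 0.0), (0.0, 0.0), 0.0)
```

View pics/w7.png

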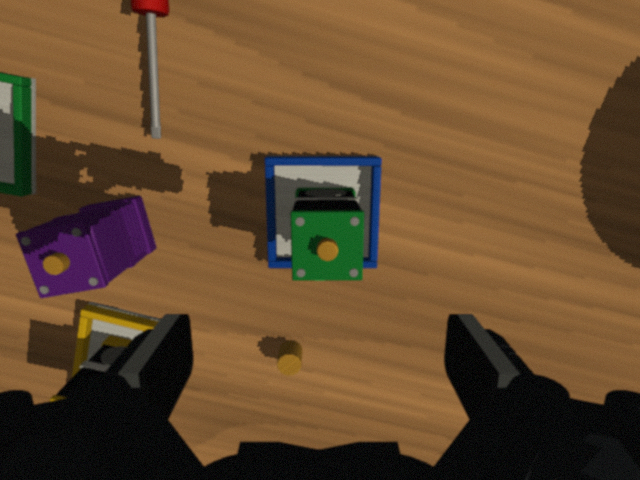

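The green lid is at (327,245), about 4 mm toward +y of the jaw midline. The blue rim is centred at 323. Correct by 4 mm and descend.

Emit:
play_rows(
  translation=[
    [0.002, 0.016, 0.1],
    [0, 0, 0.12],
    [0, 0, 0.12],
    [0, 0, 0.1],
    [0, 0, 0.07],
    [0, 0, 0.042],
    [0, 0, 0],
    [0, 0, 0],
  ],
  dr=[
    [0, 0, 0],
    [0, 0, 0],
    [0, 0, 0],
    [0, 0, 0],
    [0, 0, 0],
    [0, 0, 0],
    [0, 0, 0],
    [0, 0, 0],
  ],
  grip=[-1, -1, -1, -1, -1, -1, -1, -1],
)

```text
time_s: 42.02
position: [453.2, 282.2, 60.1]
eef_rot: [-0.409, 3.114, 0.001]
contact_force: [-0.0, -1.0, -0.5]
gripper_width: 85.2
gripper_force: 0.0
```

Emit:
play_rows(
  translation=[
    [0, 0, 0],
    [0, 0, 0],
    [0, 0, 0],
    [0, 0, 0],
    [0, 0, 0],
    [0, 0, 0],
    [0, 0, 0],
    [0, 0, 0],
  ],
  dr=[
    [0, 0, 0],
    [0, 0, 0],
    [0, 0, 0],
    [0, 0, 0],
    [0, 0, 0],
    [0, 0, 0],
    [0, 0, 0],
    [0, 0, 0],
  ],
  grip=[-0.7, -0.5, -0.3, -0.1, 0.1, 0.3, 1, 1],
)

```text
time_s: 43.02
position: [453.0, 282.3, 59.5]
eef_rot: [-0.409, 3.114, 0.0]
contact_force: [-0.9, 0.3, 5.1]
gripper_width: 41.4
gripper_force: 61.4
```

Emit:
play_rows(
  translation=[
    [0, 0, -0.02],
    [0, 0, -0.06],
    [0, 0, -0.12],
    [0, 0, -0.12],
    [0, 0, -0.12],
    [0, 0, -0.12],
    [0, 0, 0],
    [0, 0, 0],
  ],
  dr=[
    [0, 0, 0],
    [0, 0, 0],
    [0, 0, 0],
    [0, 0, 0],
    [0, 0, 0],
    [0, 0, 0],
    [0, 0, 0],
    [0, 0, 0],
  ],
  grip=[1, 1, 1, 1, 1, 1, 1, 1],
)

```text
time_s: 44.02
position: [452.5, 281.9, 198.7]
eef_rot: [0.409, -3.114, 0.001]
contact_force: [0.4, -0.7, -4.4]
gripper_width: 41.5
gripper_force: 61.5
```

```bash
python3 -c "
from h import *
plan(457,17.5,200,95)"
```

```text
turn [-0.0002 -0.0005  0.1107] shift [ 0.0742 -1.0552 -0.0053] pos [452.5 281.9 198.7] q [ 0.56  0.29 -0.05  1.23 -0.    0.3 ] F [ 0.4 -0.7 -4.4] w 41.5 t 44.025
```

Emit:
play_rows(
  translation=[
    [0, 0, 0],
    [0, 0, 0],
    [0.007, -0.1, -0.004],
    [0.01, -0.14, 0],
    [0.01, -0.14, 0],
    [0.01, -0.14, 0],
    [0.01, -0.14, 0],
    [0.01, -0.14, 0],
  ],
  dr=[
    [0, 0, 0.055],
    [0, 0, 0.055],
    [0, 0, 0],
    [0, 0, 0],
    [0, 0, 0],
    [0, 0, 0],
    [0, 0, 0],
    [0, 0, 0],
  ],
  grip=[1, 1, 1, 1, 1, 1, 1, 1],
)

```text
time_s: 45.02
position: [455.4, 80.4, 199.1]
eef_rot: [0.139, -3.137, 0.0]
contact_force: [-0.3, -0.1, -2.8]
gripper_width: 41.3
gripper_force: 61.7
```

Emit:
play_rows(
  translation=[
    [0.01, -0.14, 0],
    [0.007, -0.115, 0],
    [0, 0, 0],
    [0, 0, 0],
  ],
  dr=[
    [0, 0, 0],
    [0, 0, 0],
    [0, 0, 0],
    [0, 0, 0],
  ],
  grip=[1, 1, 1, 1],
)

```text
time_s: 45.52
position: [457.2, 18.0, 199.6]
eef_rot: [0.138, -3.137, -0.0]
contact_force: [0.7, 0.7, -3.7]
gripper_width: 41.5
gripper_force: 62.0
```

```bash
python3 -c "
from h import *
plan(457,17.5,60,95)
im=manip.grab_frame('wrist'); cv2.imwrite('pics/w8.png',im[:,:,::-1])"
```

```text
turn [ 0.0002 -0.0008  0.0006] shift [ 0.0011 -0.002   0.5583] pos [457.2  18.  199.6] q [ 0.04  0.14 -0.24  1.19  0.   -0.05] F [ 0.7  0.7 -3.7] w 41.5 t 45.525
```

View pics/w8.png

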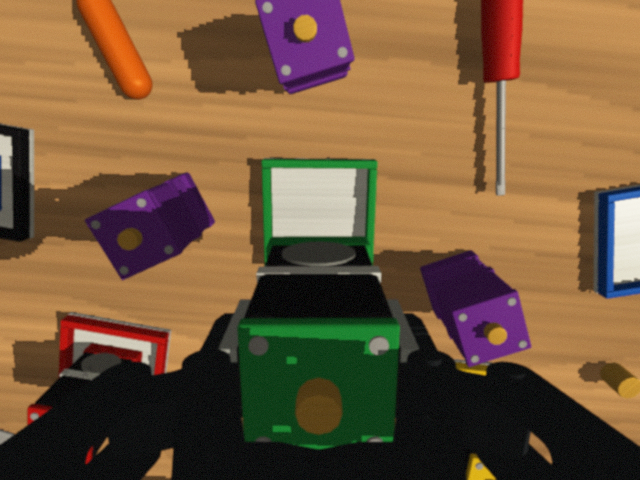

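The green rim spans 262–377, centred at 319 and aligned. Lowering.

Emit:
play_rows(
  translation=[
    [0, 0, 0.1],
    [0, 0, 0.12],
    [0, 0, 0.12],
    [0, 0, 0.1],
    [0, 0, 0.06],
    [0, 0, 0.03],
    [0, 0, 0.01],
    [0, 0, 0.005],
  ],
  dr=[
    [0, 0, 0],
    [0, 0, 0],
    [0, 0, 0],
    [0, 0, 0],
    [0, 0, 0],
    [0, 0, 0],
    [0, 0, 0],
    [0, 0, 0],
  ],
  grip=[1, 1, 1, 1, 1, 1, 1, 1],
)

```text
time_s: 46.58
position: [458.0, 18.0, 64.4]
eef_rot: [-0.139, 3.138, 0.0]
contact_force: [0.9, 0.4, -3.3]
gripper_width: 41.5
gripper_force: 62.1
```

Emit:
play_rows(
  translation=[
    [0, 0, 0.005],
    [0, 0, 0.004],
    [0, 0, 0.003],
    [0, 0, 0],
  ],
  dr=[
    [0, 0, 0],
    [0, 0, 0],
    [0, 0, 0],
    [0, 0, 0],
  ],
  grip=[1, 1, 1, 1],
)

```text
time_s: 47.08
position: [457.7, 17.8, 61.0]
eef_rot: [0.139, -3.139, 0.0]
contact_force: [-0.4, -0.2, -4.2]
gripper_width: 41.8
gripper_force: 62.1
```

Emit:
play_rows(
  translation=[
    [0, 0, 0.003],
    [0, 0, 0],
    [0, 0, 0],
  ],
  dr=[
    [0, 0, 0],
    [0, 0, 0],
    [0, 0, 0],
  ],
  grip=[1, 1, 1],
)

```text
time_s: 47.45
position: [457.7, 17.8, 60.3]
eef_rot: [-0.139, 3.139, -0.0]
contact_force: [0.0, -0.7, -3.6]
gripper_width: 41.4
gripper_force: 62.1
```

Emit:
play_rows(
  translation=[
    [0, 0, 0.003],
    [0, 0, 0],
    [0, 0, 0],
  ],
  dr=[
    [0, 0, 0],
    [0, 0, 0],
    [0, 0, 0],
  ],
  grip=[1, 1, 1],
)

```text
time_s: 47.82
position: [457.7, 17.8, 59.5]
eef_rot: [0.139, -3.138, -0.0]
contact_force: [-0.2, 0.6, -3.5]
gripper_width: 41.4
gripper_force: 62.2
```

Emit:
play_rows(
  translation=[
    [0, 0, 0.001],
    [0, 0, 0],
    [0, 0, 0],
  ],
  dr=[
    [0, 0, 0],
    [0, 0, 0],
    [0, 0, 0],
  ],
  grip=[1, 1, 1],
)

```text
time_s: 48.2
position: [457.7, 17.8, 59.5]
eef_rot: [-0.139, 3.138, -0.0]
contact_force: [-2.9, 0.5, 5.7]
gripper_width: 41.5
gripper_force: 62.7
```

Emit:
play_rows(
  translation=[
    [0, 0, 0],
    [0, 0, 0],
    [0, 0, 0],
    [0, 0, 0],
    [0, 0, -0.06],
    [0, 0, -0.12],
    [0, 0, -0.2],
    [0, 0, -0.18],
  ],
  dr=[
    [0, 0, 0],
    [0, 0, 0],
    [0, 0, 0],
    [0, 0, 0],
    [0, 0, 0],
    [0, 0, 0],
    [0, 0, 0],
    [0, 0, 0],
  ],
  grip=[0.1, -0.2, -0.6, -1, -1, -1, -1, -1],
)

```text
time_s: 49.2
position: [457.6, 17.8, 200.9]
eef_rot: [-0.139, 3.138, 0.0]
contact_force: [0.9, 0.5, -1.2]
gripper_width: 85.2
gripper_force: 0.0
```

```bash
python3 -c "
from h import *
plan(450.1,-244,200,84)"
```

```text
turn [0.     0.0002 0.123 ] shift [-0.0798 -1.0445  0.0038] pos [457.6  17.8 200.9] q [ 0.04  0.14 -0.24  1.19  0.   -0.05] F [ 0.9  0.5 -1.2] w 85.2 t 49.2
```

Emit:
play_rows(
  translation=[
    [0, 0, 0],
    [0, 0, 0],
    [-0.008, -0.1, 0.004],
    [-0.011, -0.14, 0],
    [-0.011, -0.14, 0],
    [-0.011, -0.14, 0],
    [-0.011, -0.14, 0],
    [-0.011, -0.14, 0],
  ],
  dr=[
    [0, 0, 0.062],
    [0, 0, 0.061],
    [0, 0, 0],
    [0, 0, 0],
    [0, 0, 0],
    [0, 0, 0],
    [0, 0, 0],
    [0, 0, 0],
  ],
  grip=[-1, -1, -1, -1, -1, -1, -1, -1],
)

```text
time_s: 50.2
position: [452.3, -184.0, 198.3]
eef_rot: [0.164, 3.137, -0.0]
contact_force: [1.4, -0.6, 0.4]
gripper_width: 85.6
gripper_force: 0.0
```

Emit:
play_rows(
  translation=[
    [-0.011, -0.14, 0],
    [-0.007, -0.105, 0],
    [0, 0, 0],
    [0, 0, 0],
  ],
  dr=[
    [0, 0, 0],
    [0, 0, 0],
    [0, 0, 0],
    [0, 0, 0],
  ],
  grip=[-1, -1, -1, -1],
)

```text
time_s: 50.7
position: [450.5, -243.7, 198.2]
eef_rot: [-0.165, -3.137, -0.0]
contact_force: [-0.3, 0.3, -0.7]
gripper_width: 85.3
gripper_force: 0.0
```

```bash
python3 -c "
from h import *
plan(450.1,-244,60,84)"
```

```text
turn [ 0.0002 -0.0001 -0.    ] shift [ 0.0013 -0.0013  0.5528] pos [ 450.5 -243.7  198.2] q [-0.5   0.25 -0.1   1.22  0.   -0.39] F [-0.3  0.3 -0.7] w 85.3 t 50.7
```

Emit:
play_rows(
  translation=[
    [0, 0, 0.1],
    [0, 0, 0.12],
    [0, 0, 0.12],
    [0, 0, 0.1],
    [0, 0, 0.07],
    [0, 0, 0.042],
    [0, 0, 0],
    [0, 0, 0],
  ],
  dr=[
    [0, 0, 0],
    [0, 0, 0],
    [0, 0, 0],
    [0, 0, 0],
    [0, 0, 0],
    [0, 0, 0],
    [0, 0, 0],
    [0, 0, 0],
  ],
  grip=[-1, -1, -1, -1, -1, -1, -1, -1],
)

```text
time_s: 51.7
position: [450.9, -244.2, 61.0]
eef_rot: [0.164, 3.136, -0.001]
contact_force: [0.1, 0.3, -0.6]
gripper_width: 85.7
gripper_force: 0.0
```

Emit:
play_rows(
  translation=[
    [0, 0, 0],
    [0, 0, 0],
    [0, 0, 0],
    [0, 0, 0],
    [0, 0, 0],
    [0, 0, 0],
    [0, 0, 0],
    [0, 0, 0],
  ],
  dr=[
    [0, 0, 0],
    [0, 0, 0],
    [0, 0, 0],
    [0, 0, 0],
    [0, 0, 0],
    [0, 0, 0],
    [0, 0, 0],
    [0, 0, 0],
  ],
  grip=[-0.7, -0.5, -0.3, -0.1, 0.1, 0.3, 1, 1],
)

```text
time_s: 52.7
position: [450.7, -244.2, 60.5]
eef_rot: [0.164, 3.137, -0.0]
contact_force: [0.0, 1.5, 4.9]
gripper_width: 41.3
gripper_force: 61.3
```

Emit:
play_rows(
  translation=[
    [0, 0, -0.02],
    [0, 0, -0.06],
    [0, 0, -0.12],
    [0, 0, -0.12],
    [0, 0, -0.12],
    [0, 0, -0.12],
    [0, 0, 0],
    [0, 0, 0],
  ],
  dr=[
    [0, 0, 0],
    [0, 0, 0],
    [0, 0, 0],
    [0, 0, 0],
    [0, 0, 0],
    [0, 0, 0],
    [0, 0, 0],
    [0, 0, 0],
  ],
  grip=[1, 1, 1, 1, 1, 1, 1, 1],
)

```text
time_s: 53.7
position: [450.2, -244.0, 199.8]
eef_rot: [-0.164, -3.137, -0.0]
contact_force: [-0.4, -0.1, -3.7]
gripper_width: 41.5
gripper_force: 61.4
```

```bash
python3 -c "
from h import *
plan(450.5,279.5,200,104.5)"
```

```text
turn [ 2.000e-04 -3.000e-04 -2.278e-01] shift [-5.254e-01  2.027e+00 -6.000e-04] pos [ 450.2 -244.   199.8] q [-0.5   0.25 -0.1   1.22 -0.   -0.39] F [-0.4 -0.1 -3.7] w 41.5 t 53.7
```

Emit:
play_rows(
  translation=[
    [0, 0, 0],
    [0, 0, 0],
    [0, 0, 0],
    [-0.026, 0.1, 0],
    [-0.037, 0.143, 0],
    [-0.037, 0.143, 0],
    [-0.037, 0.143, 0],
    [-0.037, 0.143, 0],
  ],
  dr=[
    [0, 0, -0.076],
    [0, 0, -0.076],
    [0, 0, -0.076],
    [0, 0, 0],
    [0, 0, 0],
    [0, 0, 0],
    [0, 0, 0],
    [0, 0, 0],
  ],
  grip=[1, 1, 1, 1, 1, 1, 1, 1],
)

```text
time_s: 54.7
position: [449.7, -69.3, 199.2]
eef_rot: [0.397, -3.115, -0.001]
contact_force: [0.3, -0.2, -2.8]
gripper_width: 40.9
gripper_force: 61.7
```

Emit:
play_rows(
  translation=[
    [-0.037, 0.143, 0],
    [-0.037, 0.143, 0],
    [-0.037, 0.143, 0],
    [-0.037, 0.143, 0],
    [-0.037, 0.143, 0],
    [-0.037, 0.143, 0],
    [-0.037, 0.143, 0],
    [-0.037, 0.143, 0],
  ],
  dr=[
    [0, 0, 0],
    [0, 0, 0],
    [0, 0, 0],
    [0, 0, 0],
    [0, 0, 0],
    [0, 0, 0],
    [0, 0, 0],
    [0, 0, 0],
  ],
  grip=[1, 1, 1, 1, 1, 1, 1, 1],
)

```text
time_s: 55.7
position: [449.6, 225.7, 199.1]
eef_rot: [0.397, -3.115, 0.001]
contact_force: [0.5, 0.2, -2.0]
gripper_width: 41.5
gripper_force: 61.7
```

Emit:
play_rows(
  translation=[
    [-0.037, 0.143, 0],
    [-0.018, 0.068, 0],
    [0, 0, 0],
    [0, 0, 0],
  ],
  dr=[
    [0, 0, 0],
    [0, 0, 0],
    [0, 0, 0],
    [0, 0, 0],
  ],
  grip=[1, 1, 1, 1],
)

```text
time_s: 56.2
position: [450.4, 278.4, 199.9]
eef_rot: [0.396, -3.116, 0.001]
contact_force: [0.6, -0.5, -3.3]
gripper_width: 41.5
gripper_force: 61.8
```

```bash
python3 -c "
from h import *
plan(450.5,279.5,60,104.5)
im=manip.grab_frame('wrist'); cv2.imwrite('pics/w9.png',im[:,:,::-1])"
```

```text
turn [-0.0004 -0.0006 -0.0001] shift [-0.0016  0.0043  0.5597] pos [450.4 278.4 199.9] q [ 0.55  0.29 -0.05  1.23 -0.    0.3 ] F [ 0.6 -0.5 -3.3] w 41.5 t 56.2
```

View pics/w9.png

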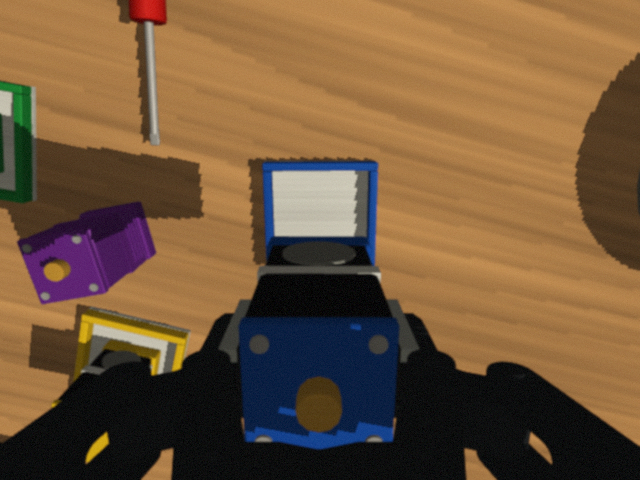

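The blue rim spans 263–378, centred at 320 and aligned. Lowering.

Emit:
play_rows(
  translation=[
    [0, 0.002, 0.1],
    [0, 0, 0.12],
    [0, 0, 0.12],
    [0, 0, 0.1],
    [0, 0, 0.06],
    [0, 0, 0.03],
    [0, 0, 0.01],
    [0, 0, 0.005],
  ],
  dr=[
    [0, 0, 0],
    [0, 0, 0],
    [0, 0, 0],
    [0, 0, 0],
    [0, 0, 0],
    [0, 0, 0],
    [0, 0, 0],
    [0, 0, 0],
  ],
  grip=[1, 1, 1, 1, 1, 1, 1, 1],
)

```text
time_s: 57.25
position: [450.8, 280.0, 64.6]
eef_rot: [-0.397, 3.116, 0.001]
contact_force: [0.5, -0.7, -3.0]
gripper_width: 41.4
gripper_force: 61.9
```

Emit:
play_rows(
  translation=[
    [0, 0, 0.005],
    [0, 0, 0.004],
    [0, 0, 0.002],
    [0, 0, 0],
  ],
  dr=[
    [0, 0, 0],
    [0, 0, 0],
    [0, 0, 0],
    [0, 0, 0],
  ],
  grip=[1, 1, 1, 1],
)

```text
time_s: 57.75
position: [450.4, 279.8, 61.3]
eef_rot: [0.397, -3.116, 0.0]
contact_force: [-0.8, 0.6, -3.0]
gripper_width: 41.1
gripper_force: 61.9
```

Emit:
play_rows(
  translation=[
    [0, 0, 0.002],
    [0, 0, 0],
    [0, 0, 0],
  ],
  dr=[
    [0, 0, 0],
    [0, 0, 0],
    [0, 0, 0],
  ],
  grip=[1, 1, 1],
)

```text
time_s: 58.12
position: [450.4, 279.8, 60.8]
eef_rot: [-0.397, 3.116, 0.0]
contact_force: [0.3, -0.5, -2.9]
gripper_width: 41.6
gripper_force: 61.9
```

Emit:
play_rows(
  translation=[
    [0, 0, 0.002],
    [0, 0, 0],
    [0, 0, 0],
  ],
  dr=[
    [0, 0, 0],
    [0, 0, 0],
    [0, 0, 0],
  ],
  grip=[1, 1, 1],
)

```text
time_s: 58.5
position: [450.5, 279.8, 60.5]
eef_rot: [-0.397, 3.116, 0.0]
contact_force: [-2.8, -1.1, 3.4]
gripper_width: 41.3
gripper_force: 62.3
```

Emit:
play_rows(
  translation=[
    [0, 0, 0.001],
    [0, 0, 0],
    [0, 0, 0],
  ],
  dr=[
    [0, 0, 0],
    [0, 0, 0],
    [0, 0, 0],
  ],
  grip=[1, 1, 1],
)

```text
time_s: 58.88
position: [450.5, 279.8, 60.5]
eef_rot: [-0.397, 3.116, 0.0]
contact_force: [-4.4, -1.5, 8.7]
gripper_width: 41.5
gripper_force: 63.3
```

Seated. Release, lift, and move aside for a final look.

Emit:
play_rows(
  translation=[
    [0, 0, 0],
    [0, 0, 0],
    [0, 0, 0],
    [0, 0, 0],
    [0, 0, -0.06],
    [0, 0, -0.12],
    [0, 0, -0.2],
    [0, 0, -0.18],
  ],
  dr=[
    [0, 0, 0],
    [0, 0, 0],
    [0, 0, 0],
    [0, 0, 0],
    [0, 0, 0],
    [0, 0, 0],
    [0, 0, 0],
    [0, 0, 0],
  ],
  grip=[0.1, -0.2, -0.6, -1, -1, -1, -1, -1],
)

```text
time_s: 59.88
position: [450.3, 279.8, 202.8]
eef_rot: [-0.397, 3.115, 0.001]
contact_force: [0.7, 1.0, 0.3]
gripper_width: 85.2
gripper_force: 0.0
```

Emit:
play_rows(
  translation=[
    [0.03, 0.1, -0.02],
    [0.05, 0.15, -0.02],
    [0.05, 0.15, 0],
    [0.05, 0.15, 0],
    [0.05, 0.15, 0],
    [0, 0.05, 0],
    [0, 0, 0],
    [0, 0, 0],
  ],
  dr=[
    [0, 0, 0],
    [0, 0, 0],
    [0, 0, 0],
    [0, 0, 0],
    [0, 0, 0],
    [0, 0, 0],
    [0, 0, 0],
    [0, 0, 0],
  ],
  grip=[-1, -1, -1, -1, -1, -1, -1, -1],
)

```text
time_s: 60.88
position: [348.3, 446.1, 210.4]
eef_rot: [-0.396, 3.116, -0.0]
contact_force: [-0.2, -0.4, -0.6]
gripper_width: 85.2
gripper_force: 0.0
```

```bash
python3 -c "
from h import *
a=manip.grab_frame('top')[110:330,70:510]; b=manip.grab_frame('side')[130:430,180:480]
b=cv2.resize(b,(440,440)); a=cv2.resize(a,(800,400))[:, :]
cv2.imwrite('pics/end.png',a[:,:,::-1]); cv2.imwrite('pics/ends.png',b[:,:,::-1])"
```

```text
(no output)
```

View pics/end.png

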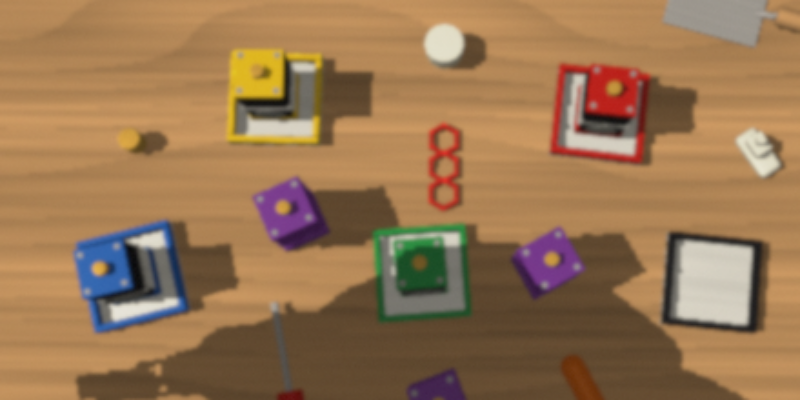

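View pics/ends.png

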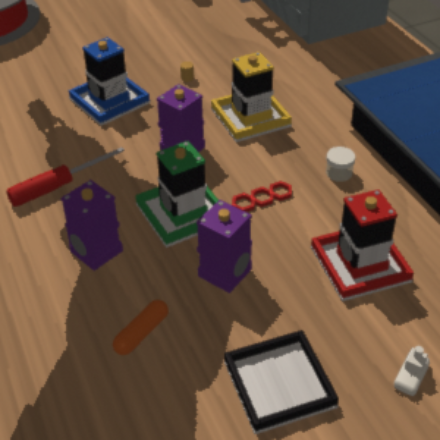

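Both views show each head upright in the dock of its own colour: yellow (258,72), red (614,88), blue (99,268) and green (419,262) in the top crop. The black dock (712,282) is empty and the purple heads are untouched.

```bash
python3 -c "
from cell import manip
print(manip.close_job())"
```

```text
the job is handed in; nothing more can be done
None
```

The job is handed in at about 61 s: all four heads stand upright and released in the docks of their own colour, the black dock is empty, and the purple look-alikes were left alone.

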